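# Pin the drilling jig and hold its leaf shut

## Task

Get the drilling jig ready so that I can drill: fold its hinged metal leaf down over the wooden blank, take the pin with the plain round knob out of the pin block and push it fully home through the leaf's pin hole into the hole of the front rail below, until the knob sits on the leaf. A spring foot lifts the leaf as soon as it is let go, so finish while still pressing down on the pin or the leaf, with the leaf held flat shut: do not let go at the end. Leave the T-handled pin in the block and do not disturb the other things on the bench.

Things in the scene. Friction and masses are not known exactly. Their poses are not given: they have to be found in the camera images.
- jig: Drilling jig screwed to the bench: plywood base 190 x 150 x 18 mm, on it a wooden front rail and rear rail (110 mm long, tops 52 mm above the bench), the blank between them. Origin on the bench, 5 mm in front of the base's middle; x from front rail to hinge, y along the hinge axis, z up. Place and yaw (within 0.3 rad of the robot's x) vary. Its leaf: aluminium, 146 x 110 x 12 mm, 0.36 kg.
- leaf (a joint): Leaf angle, rad: 0 flat shut on the rails, 1.57 upright; starts at 1.25 to 1.5. Stiff hinge (0.14 N m): stays put when nearly upright, sinks by its weight below about 1.1. A spring foot (rubber, 22 mm across) under its middle meets the blank at about 0.08; let go, the leaf rests on it at 0.04 to 0.07. Pressing it to 0 from there takes about 7 N at the pin hole.
- leaf_hinge (a point): Middle of the hinge axis, in the plane of the leaf's underside: x = +80 mm, y = 0 in the jig's frame, 52 mm above the bench. Shut, the leaf reaches 150 mm from here towards the jig's front (-x).
- leaf_handle (a point): Middle of the leaf's steel bow handle: a 12 mm round bar, 80 mm long, parallel to the hinge axis, 42 mm beyond the leaf's free edge, 192 mm from the hinge axis and 6 mm above the plane of the leaf's underside; two legs of the same rod, 40 mm either side, join it to the leaf. Shut, it is 58 mm above the bench in front of the jig; upright, it is at the top.
- leaf_hole (a point): Centre of the pin hole at the leaf's upper (outer) face, 132 mm from the hinge axis, on the leaf's middle line. 14 mm across, straight through the 12 mm leaf. 57 to 60 mm nearer the hinge, two drill bushings (20 mm across, 5 mm proud) and the foot's stem (15 mm across, up to 24 mm proud) stand on the leaf.
- rail_hole (a point): Centre of the mouth of the hole in the front rail's top, 52 mm above the bench; 14 mm across, vertical, 34 mm deep. With the leaf shut, its pin hole lies exactly above.
- pin: The pin to use: steel shank 12 mm thick, 38 mm long, foot chamfered over 5 mm; above it a black cylindrical knob 26 mm across, 42 mm tall, its flat underside the shoulder. 80 mm overall, 50 to 90 g. Origin at the shank's tip, z up towards the knob. Starts upright in one hole of the pin block, knob on the block. Home in the shut jig, its tip is 26 mm below the rail hole's mouth.
- stop_pin: Another pin with the same shank but a T handle: steel hub 20 mm across, cross bar 70 mm long, 66 mm above the tip. Stands in the other hole of the pin block. Origin at the shank's tip. Leave it alone.
- pin_block: Pale wooden block 60 x 170 x 45 mm, fixed to the bench, long side along its own y. Two vertical 14 mm holes at y = +55 and -55 mm hold the two pins (which holds which varies); two drill bits stand up to 40 mm proud of its top, within 15 mm of its middle. Origin at the centre of its underside.
- blank: Beech blank 80 x 86 x 30 mm lying between the jig's rails, its top 48 mm above the bench. Loose, stays there. Origin at the centre of its underside, 8 mm from the jig's origin in the jig's +x and 18 mm above the bench.
- glue: White glue bottle, 56 mm across, 150 mm tall, standing at the back. Origin at the centre of its base. Leave it alone.
- square: Try square lying flat: dark wooden stock 100 x 18 x 16 mm along its x, thin steel blade 140 mm long along +y from one end of the stock. Origin at the centre of the stock's underside. Leave it alone.
- sander: Cork sanding block 65 x 110 x 35 mm. Origin at the centre of its underside. Leave it alone.
Mind the look-alikes: they are no part of the job. Leave any blue or orange look-alike of the pin alone.

How it is judged (in metres and radians):
On the way, in this order (a step that is already met when the one before it is completed fails the run):
1. the leaf is folded down onto the blank (value of joint leaf below 0.12 rad), for 0.2 s.
2. the pin is through the leaf and well into the rail's hole (value of joint leaf below 0.12 rad and z of pin in the frame of rail_hole below -0.012 m and horizontal distance between pin and rail_hole below 0.004 m), for 0.1 s.
At the end, for the whole second after the job is handed in: Ends with the robot still pressing: leaf flat shut (0.02 rad), knobbed pin through leaf and rail (3.5 mm from fully home, 4 mm off the hole's axis, upright to 0.12 rad), fingers pushing on pin or jig with over 2 N, blank within 10 mm and T-handled pin within 15 mm of their starts (value of joint leaf below 0.02 rad and z of pin in the frame of rail_hole below -0.0225 m and horizontal distance between pin and rail_hole below 0.004 m and angle between pin's own z axis and vertical below 0.12 rad and (contact force between the fingers and pin above 2 N or contact force between the fingers and jig above 2 N) and distance of blank from where it was at the start of the episode below 0.01 m and distance of stop_pin from where it was at the start of the episode below 0.015 m); the arm keeps its last pose, push and grip.
It fails at once if a bystander on the bench is pushed away (distance of any of glue, square, sander from where it was at the start of the episode above 0.03 m).
It fails at once if the T-handled pin is taken out of the block (distance of stop_pin from where it was at the start of the episode above 0.03 m).
It also fails if it takes over 54 s, if anything falls off the work surface, if the arm or the gripper's body presses on something with over 40 N, if the wrist force passes 120 N, or if a joint passes its speed limit or range.

## Robot

A 7-joint arm with a two-finger parallel gripper is mounted at the origin on the work surface. World frame = base frame: x ahead of the robot, y to its left, z up, the work surface at z = 0. Lengths are in m, angles in degrees, forces in N, time in s.
With the tool pointing down it reaches from about 0.425 to 0.875 m from the base axis. Payload 4.7 kg.
Tool frame: the origin (TCP) lies midway between the tips of the shut fingers; the grasp point (between the pads) lies 19 mm behind it (env.grip_depth is the distance from the TCP to the grasp point, in m); z points along the fingers, y is the line along which they close (so a half turn about z gives the same grasp; the last joint's range is limited). The gripper opens to 87 mm and grips with 3 to 60 N. Pads are 19 mm wide; open, the fingers measure 117 mm over their backs; the gripper's body (75 mm by 190 mm) begins 51 mm behind the grasp point.
Start: joints at [75.865, 18.392, -4.016, 83.108, 1.295, 78.541, -3.26], TCP at [0.168, -0.628, 0.223] pointing down, gripper open.
Joint ranges: [-163.93, 163.93], [-17.29, 119.83], [-79.2, 71.16], [3.27, 140.29], [-89.18, 269.18], [5.43, 117.66], [-154.24, 154.24]. Speed limits (degrees/s): [147.25, 147.25, 180, 180, 180, 180, 180].

## Interface

Orientations are given as [roll, pitch, yaw] about the fixed x, y, z axes, in that order (R = Rz(yaw) Ry(pitch) Rx(roll)).
In Python, from cell import get_obs, optics, env, nets gives the robot as it stands.
- The arm moves only by the shell command python3 -m creep 'ROWS' [FORCE]. ROWS is JSON, a list of rows, each an object of numbers: "wx", "wy", "wz": the turn, a rotation vector about the tool's x, y, z in degrees; "tx", "ty", "tz": the shift along the tool's x, y, z in mm; "gripper": the opening, from -1 (shut) to 1 (fully open). A call has 1 to 5 rows; each row is the pose to reach, as a shift and turn from the pose commanded when the call began, along the tool's axes at that moment; what a row does not reach only later rows make up. A row lasts 1/12 s, in which the tool goes at most 41.7 mm and 7.16 degrees, less where a joint would pass 70% of its speed; a pose out of reach is approached as far as the arm can. A call with a gripper value outside its range is refused whole. The fingers move at their own pace and stop on an object; FORCE is the grip in N (left out, the last holds). Time passes only in rows, so rows that repeat a pose let the fingers close. It gives the time, the measured TCP pose, the force, the opening and the grip force at its end, in the units of the state.
- get_obs(): the state, without advancing time (a new reading comes with each control period).
- optics.read_camera(name): name is "scene" or "top" or "wrist"; returns (picture, depth): 480x640x3 uint8, red, green, blue; 480x640 float32, m along the optical axis (not along the pixel's ray), 0 where there is no reading.
- optics.camera_info(name): a dict with "fovy" (degrees; the focal length in pixels is half the picture's height over the tangent of half this angle, whatever the lens; pixels are square), "cx", "cy" (the principal point, pixels), "R" (3x3) and "t" (3): a world point X has camera coordinates R X + t; the wrist camera has in their place "tool_from_camera" (4x4, takes a point from camera to tool coordinates, whose origin is the TCP and whose axes are the flange's). Camera axes: x right, y down, z forward; pixel columns grow to the right and rows downward; lengths in m; the calibration is good to about 2 mm. The wrist camera is an equidistant fisheye: a pixel r from the principal point sees the ray r / f radians off the axis. A picture is of the moment at which its call begins: read the wrist's pose just before it. camera_info takes no time and is no camera call.
- env.sign_off(): hands the job in; it is judged then, once.
Trained networks look in the newest picture that a camera, given by its name, has taken for a name from the list of things; names that differ only in an ending like _2 or _b are one class to them, and where a whole thing is asked for, a point or a joint stands for the part that bears it (a point fixed in the world has none). Each returns a list of dicts, best first, with "confidence" (0 to 1); they miss things now and then, are a little off and sometimes report something else, mostly with a low value. They report only what shows in the picture. A call takes as long as a camera call. They do not tell look-alikes from the thing itself.
- nets.look_for(query, camera): "point" ([x, y, z] in m, in world coordinates, good to about 4 mm: the middle of the surface that is visible of it).
- nets.place_of(query, camera): "point" ([x, y, z] in m, in world coordinates, good to about 4 mm: a listed point, or the origin of a listed thing).
The state is a dict: "time_s": time; "qpos": joint angles; "joint_velocities": joint speeds; "effort": joint torques, N m; "tool_pos": TCP position; "tool_rot": TCP orientation; "force": force on the tool from outside, world axes, zero at the start; "wrist_torque": the same for the moment, N m; "grip_width": finger opening in m; "grasp_force": force on a finger pad.
Only numpy, scipy, OpenCV 4.12 (cv2) and the standard library are available. Lean on these libraries where they do the work, as an engineer would, in place of code of your own. Each camera call takes 0.05 s, during which the arm holds its last target. There are 200 camera calls.

## Working session

There is one attempt and no reset: what is moved stays moved. The work goes in short steps, Python scripts to look and compute and a shell command to move; the robot and the scene stay as the last step left them, time stands still between calls to the robot, and variables do not carry over. Pictures are saved under pics/ and viewed, at most 10 in all, crops included, and the job is handed in when it is done.

```bash
ls; mkdir -p pics
cat > h.py <<'E'
from cell import get_obs, optics, env, nets
import numpy as np, cv2
from scipy.spatial.transform import Rotation as Rn
def shot(cam,name):
    p,d=optics.read_camera(cam); cv2.imwrite(f'pics/{name}.png',p[:,:,::-1]); np.save(f'pics/{name}.npy',d); return p,d
def T():
    o=get_obs(); M=np.eye(4); M[:3,:3]=Rn.from_euler('xyz',o['tool_rot'],degrees=True).as_matrix(); M[:3,3]=o['tool_pos']; return M
def w(cam,u,v,d):
    i=optics.camera_info(cam); f=240/np.tan(np.radians(i['fovy']/2)); 
    c=np.array([(u-i['cx'])/f*d,(v-i['cy'])/f*d,d]); return np.array(i['R']).T@(c-np.array(i['t']))
def px(cam,X):
    i=optics.camera_info(cam); f=240/np.tan(np.radians(i['fovy']/2)); c=np.array(i['R'])@X+np.array(i['t']); return c[:2]/c[2]*f+[i['cx'],i['cy']]
def go(P,rpy):
    "shift (mm) and rotvec (deg) from the present pose to goal, in tool axes"
    M=T(); R=M[:3,:3]; G=Rn.from_euler('xyz',rpy,degrees=True).as_matrix()
    return np.round(R.T@(np.array(P)-M[:3,3])*1000,1), np.round(Rn.from_matrix(R.T@G).as_rotvec(degrees=True),2)
E
python3 - <<'E'
from h import *
np.set_printoptions(precision=4,suppress=True)
o=get_obs(); print(o)
for c in ['scene','top']:
    shot(c,c+'0'); 
    i=optics.camera_info(c); print(c,i['fovy'],-np.array(i['R']).T@i['t'])
    for q in ['leaf_hinge','leaf_handle','leaf_hole','rail_hole','pin','stop_pin','pin_block','jig','blank','glue','square','sander']:
        print(q,[(np.round(r['point'],4).tolist(),round(r['confidence'],2)) for r in nets.place_of(q,c)][:4])
E
```

```text
pics
{'time_s': 0.0, 'qpos': array([75.8655, 18.4389, -4.0138, 83.1748,  1.2962, 78.5411, -3.2595]), 'joint_velocities': array([ 0.059 ,  0.0852, -0.0745,  0.0674, -0.0165,  0.0632, -0.0206]), 'effort': array([ -0.0004, -49.1289,  -0.4045, -31.2534,  -0.0642,   0.0437,
         0.0002]), 'tool_pos': array([ 0.1674, -0.6275,  0.2215]), 'tool_rot': array([-179.8904,    0.0075,   14.9434]), 'force': array([ 0.1749, -0.3723,  0.8739]), 'wrist_torque': array([-0.0037, -0.002 , -0.0197]), 'grasp_force': 0.0, 'grip_width': 0.08692901405220128}
scene 55.04816456208856 [1.2297 0.2445 0.5091]
leaf_hinge [([0.6164, -0.1537, 0.0524], 0.61)]
leaf_handle [([0.5659, -0.1506, 0.2329], 0.75), ([0.7753, 0.025, -0.0018], 0.32)]
leaf_hole [([0.7813, 0.0259, -0.0001], 0.72), ([0.5904, -0.1524, 0.1786], 0.58)]
rail_hole [([0.4861, -0.1448, 0.0522], 0.83), ([0.7785, 0.0241, -0.0017], 0.19)]
pin [([0.6662, 0.1491, -0.0029], 0.88), ([0.6254, 0.0297, -0.0023], 0.77), ([0.4521, 0.1803, -0.0032], 0.62), ([0.6766, 0.081, 0.0002], 0.61)]
stop_pin []
pin_block [([0.5655, 0.1758, 0.0031], 0.62), ([0.5391, -0.1488, -0.0007], 0.22)]
jig []
blank [([0.5447, -0.1471, 0.0155], 0.94)]
glue [([0.7762, 0.0239, -0.0009], 0.55)]
square [([0.4228, -0.003, 0.0009], 0.56)]
sander [([0.5387, -0.3915, 0.0003], 0.91), ([0.4226, -0.0039, -0.0008], 0.66)]
top 49.16717508328472 [ 0.4796 -0.0956  1.1923]
leaf_hinge [([0.6202, -0.1549, 0.0551], 0.63)]
leaf_handle [([0.5692, -0.1511, 0.2395], 0.58)]
leaf_hole [([0.593, -0.1555, 0.1817], 0.66)]
rail_hole [([0.4828, -0.1419, 0.0524], 0.95)]
pin [([0.6623, 0.1535, -0.002], 0.74), ([0.4541, 0.1765, 0.0008], 0.71), ([0.6224, 0.0327, -0.0028], 0.69), ([0.6752, 0.0814, -0.0026], 0.64)]
stop_pin [([0.5534, 0.235, 0.0039], 0.52)]
pin_block [([0.5703, 0.1767, 0.0023], 0.68)]
jig []
blank [([0.547, -0.1523, 0.017], 0.93)]
glue [([0.7813, 0.0285, -0.0035], 0.71)]
square []
sander [([0.5405, -0.39, 0.0044], 0.61)]
```

View pics/top0.png

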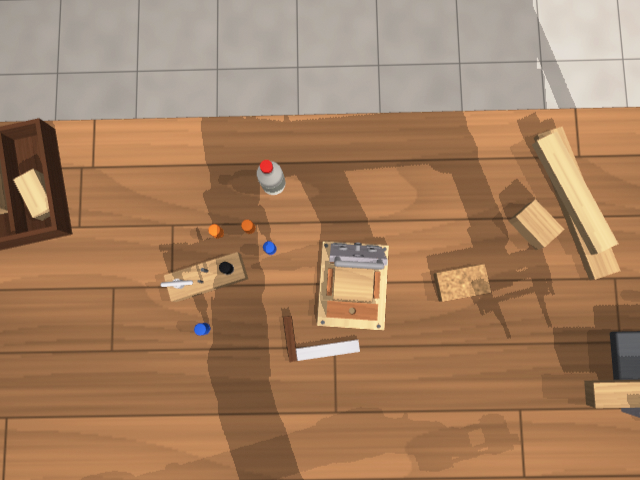

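View pics/scene0.png

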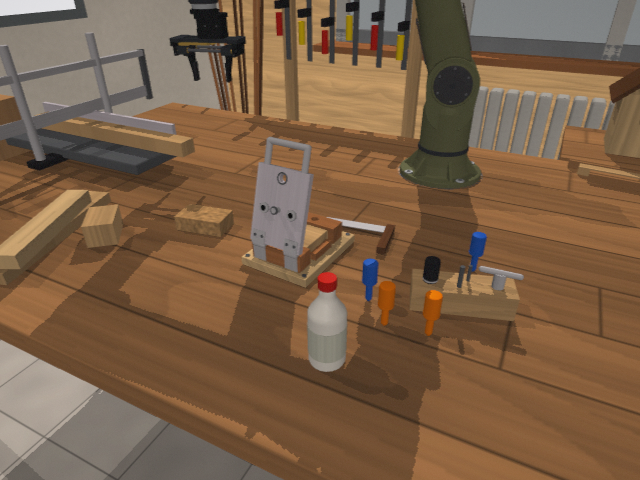

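The top view shows the black-knob pin at (226,268), the T pin at (178,283) and the jig at about (353,285). The four blue and orange look-alikes stand at (270,248), (202,329), (248,226) and (215,230). The scene view shows the leaf near upright with its bow handle at (288,143) and the black knob at (432,268).

Run:
```python
from h import *
np.set_printoptions(precision=4,suppress=True)
def cloud(cam,u0,u1,v0,v1):
    p=cv2.imread(f'pics/{cam}0.png'); d=np.load(f'pics/{cam}0.npy')
    V,U=np.mgrid[v0:v1,u0:u1]; D=d[v0:v1,u0:u1]
    i=optics.camera_info(cam); f=240/np.tan(np.radians(i['fovy']/2))
    C=np.stack([(U-i['cx'])/f*D,(V-i['cy'])/f*D,D],-1)
    return (C-np.array(i['t']))@np.array(i['R']), p[v0:v1,u0:u1].astype(int), D>0
for cam,b in [('top',(212,240,255,282)),('scene',(418,446,252,285))]:
    X,c,ok=cloud(cam,*b); m=ok&(c.max(-1)<60)
    print(cam,'black n',m.sum(),X[m].min(0),X[m].max(0),np.median(X[m],0))
    mt=m&(X[...,2]>np.percentile(X[m][:,2],90)-.005); print(' top face',X[mt].mean(0),mt.sum())
for cam,b in [('top',(310,400,235,285)),('scene',(240,330,130,270))]:
    X,c,ok=cloud(cam,*b)
    m=ok&(X[...,2]>.215)&(X[...,2]<.27)&(abs(X[...,0]-.57)<.06); P=X[m]; print(cam,'handle',len(P),P.min(0),P.max(0),P.mean(0))
    q=P[P[:,2]>.23]; pr=np.polyfit(q[:,1],q[:,0],1); print(' bar fit dx/dy yaw',np.degrees(np.arctan(-pr[0])))
    g=c.max(-1)-c.min(-1)
    m=ok&(X[...,2]>.1)&(X[...,2]<.19)&(abs(X[...,0]-.59)<.05); P=X[m]; print(' leaf',len(P),P.min(0),P.max(0),P.mean(0))
    if len(P)>50:
        n=np.linalg.svd(P-np.median(P,0))[2][2]; n*=np.sign(n[0]); print(' normal',n,'yaw',np.degrees(np.arctan2(n[1],n[0])),'angle',np.arctan2(np.hypot(*n[:2]),n[2]))
ang=np.radians(85); print(go([.568,-.151,.31],[180,0,85]))
```

```text
top black n 126 [0.5694 0.1114 0.0601] [0.5929 0.1367 0.0919] [0.5809 0.1216 0.0862]
 top face [0.5817 0.1239 0.087 ] 97
scene black n 364 [ 0.4419  0.0879 -0.0009] [0.5973 0.1372 0.088 ] [0.5914 0.1258 0.075 ]
 top face [0.5857 0.1251 0.0854] 129
top handle 347 [ 0.5583 -0.1971  0.2162] [ 0.5826 -0.1063  0.2471] [ 0.5673 -0.1514  0.2407]
 bar fit dx/dy yaw -4.858491729108654
 leaf 489 [ 0.5835 -0.2091  0.1003] [ 0.622  -0.0996  0.1898] [ 0.6019 -0.1548  0.1472]
 normal [ 0.9436 -0.0817  0.3208] yaw -4.947373070702456 angle 1.2442096722706897
scene handle 457 [ 0.5617 -0.1971  0.215 ] [ 0.5835 -0.1059  0.2431] [ 0.5732 -0.1483  0.2336]
 bar fit dx/dy yaw -4.576227499173293
 leaf 2834 [ 0.5767 -0.2121  0.1001] [ 0.6253 -0.0974  0.19  ] [ 0.6019 -0.1495  0.1459]
 normal [ 0.9472 -0.061   0.3147] yaw -3.68508297723135 angle 1.2506933089906553
(array([ 509.9, -357.6,  -87.5]), array([  0.  ,   0.  , -70.05]))
```

```bash
python3 -m creep '[{"tz":-40},{"tz":-80},{"tz":-120,"tx":20},{"tz":-140,"tx":45,"ty":-15},{"tz":-140,"tx":75,"ty":-35}]'
python3 -m creep '[{"tx":30,"ty":-25},{"tx":60,"ty":-50},{"tx":92,"ty":-70},{"tx":125,"ty":-92},{"tx":158,"ty":-114}]'
python3 -m creep '[{"tx":34,"ty":-22},{"tx":68,"ty":-44},{"tx":102,"ty":-66},{"tx":136,"ty":-88},{"tx":170,"ty":-110}]'
python3 -m creep '[{"tx":30,"ty":-22,"wz":-7},{"tx":60,"ty":-44,"wz":-14},{"tx":85,"ty":-66,"wz":-21},{"tx":100,"ty":-88,"wz":-28},{"tx":107,"ty":-99,"wz":-35}]'
python3 -m creep '[{"wz":-7},{"wz":-14},{"wz":-21},{"wz":-28},{"wz":-35}]'
python3 - <<'E'
from h import *
M=T(); print(M[:3,3],get_obs()['qpos'])
shot('wrist','w1'); i=optics.camera_info('wrist'); print(i)
for q in ['leaf_handle','leaf_hole','rail_hole','leaf_hinge']: print(q,[(np.round(r['point'],4).tolist(),round(r['confidence'],2)) for r in nets.place_of(q,'wrist')][:3])
print(go([.567,-.151,.236-.012],[180,0,85.3]))
E
```

```text
[ 0.1676148  -0.62802627  0.22258076] [75.86314601 18.39125746 -4.01662767 83.1090771   1.29352518 78.54071283
 -3.25940506]
{'fovy': 65.70646984690485, 'cx': 316.85211584701034, 'cy': 243.85629533897412, 'tool_from_camera': array([[-9.66963332e-04, -9.70120914e-01, -2.42620028e-01,
         6.80125153e-02],
       [ 9.99998750e-01, -1.24153069e-03,  9.78784677e-04,
         3.56458341e-04],
       [-1.25075970e-03, -2.42618778e-01,  9.70120902e-01,
        -1.62428888e-01],
       [ 0.00000000e+00,  0.00000000e+00,  0.00000000e+00,
         1.00000000e+00]])}
leaf_handle []
leaf_hole []
rail_hole []
leaf_hinge []
(array([ 508.9, -357.9,   -1.5]), array([ 0.000e+00,  1.000e-02, -7.036e+01]))validation failed for argument at $[0]...
validation failed for argument at $[0]...
validation failed for argument at $[0]...
validation failed for argument at $[0]...
validation failed for argument at $[0]...
```

View pics/w1.png

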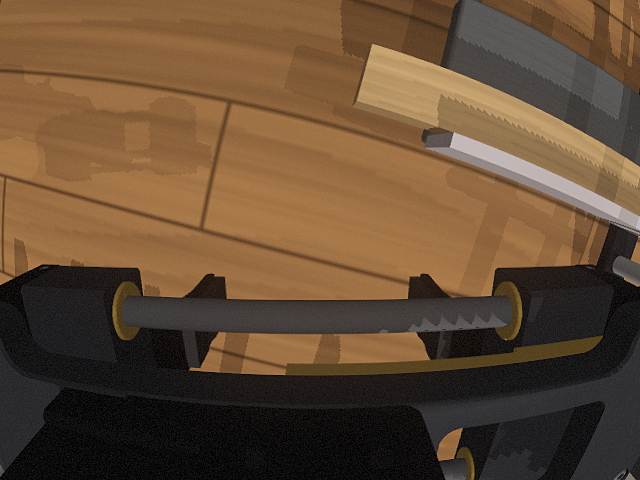

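The moves were refused, so the wrist view shows only bare bench and the fingers at (205,320) and (430,320). I'll retry with every field filled in.

```bash
python3 -m creep '[{"wx":0,"wy":0,"wz":0,"tx":0,"ty":0,"tz":-40,"gripper":1},{"wx":0,"wy":0,"wz":0,"tx":0,"ty":0,"tz":-80,"gripper":1},{"wx":0,"wy":0,"wz":0,"tx":20,"ty":0,"tz":-115,"gripper":1},{"wx":0,"wy":0,"wz":0,"tx":45,"ty":-15,"tz":-140,"gripper":1},{"wx":0,"wy":0,"wz":0,"tx":75,"ty":-35,"tz":-140,"gripper":1}]'; python3 -m creep --help | head -30
```

```text
time_s: 1.97
tool_pos: [0.2307, -0.5776, 0.3689]
tool_rot: [179.4, -0.0, 14.7]
force: [1.0, -0.2, 0.9]
grip_width: 0.0871
grasp_force: 0.0invalid input: not JSON, or not a number
```

```bash
python3 -m creep '[{"wx":0,"wy":0,"wz":0,"tx":32,"ty":-24,"tz":0,"gripper":1},{"wx":0,"wy":0,"wz":0,"tx":64,"ty":-48,"tz":0,"gripper":1},{"wx":0,"wy":0,"wz":0,"tx":96,"ty":-72,"tz":0,"gripper":1},{"wx":0,"wy":0,"wz":0,"tx":128,"ty":-96,"tz":0,"gripper":1},{"wx":0,"wy":0,"wz":0,"tx":160,"ty":-120,"tz":0,"gripper":1}]'
python3 -m creep '[{"wx":0,"wy":0,"wz":0,"tx":32,"ty":-24,"tz":0,"gripper":1},{"wx":0,"wy":0,"wz":0,"tx":64,"ty":-48,"tz":0,"gripper":1},{"wx":0,"wy":0,"wz":0,"tx":96,"ty":-72,"tz":0,"gripper":1},{"wx":0,"wy":0,"wz":0,"tx":128,"ty":-96,"tz":0,"gripper":1},{"wx":0,"wy":0,"wz":0,"tx":160,"ty":-120,"tz":0,"gripper":1}]'
python3 -m creep '[{"wx":0,"wy":0,"wz":-7,"tx":32,"ty":-24,"tz":0,"gripper":1},{"wx":0,"wy":0,"wz":-14,"tx":64,"ty":-48,"tz":0,"gripper":1},{"wx":0,"wy":0,"wz":-21,"tx":84,"ty":-72,"tz":0,"gripper":1},{"wx":0,"wy":0,"wz":-28,"tx":100,"ty":-83,"tz":0,"gripper":1},{"wx":0,"wy":0,"wz":-35,"tx":114,"ty":-83,"tz":0,"gripper":1}]'
python3 -m creep '[{"wx":0,"wy":0,"wz":-7,"tx":0,"ty":0,"tz":0,"gripper":1},{"wx":0,"wy":0,"wz":-14,"tx":0,"ty":0,"tz":0,"gripper":1},{"wx":0,"wy":0,"wz":-21,"tx":0,"ty":0,"tz":0,"gripper":1},{"wx":0,"wy":0,"wz":-28,"tx":0,"ty":0,"tz":0,"gripper":1},{"wx":0,"wy":0,"wz":-35,"tx":0,"ty":0,"tz":0,"gripper":1}]'
python3 - <<'E'
from h import *
M=T(); print(M[:3,3],get_obs()['qpos'])
shot('wrist','w2')
for q in ['leaf_handle','leaf_hole','rail_hole','leaf_hinge']: print(q,[(np.round(r['point'],4).tolist(),round(r['confidence'],2)) for r in nets.place_of(q,'wrist')][:3])
print(go([.567,-.151,.236-.012],[180,0,85.3]))
E
```

```text
time_s: 2.38
tool_pos: [0.3556, -0.4159, 0.3629]
tool_rot: [180.0, -0.0, 14.9]
force: [-0.1, 0.3, -0.1]
grip_width: 0.0871
grasp_force: 0.0
time_s: 2.8
tool_pos: [0.4791, -0.2587, 0.363]
tool_rot: [179.9, -0.0, 14.9]
force: [1.2, 0.2, -0.6]
grip_width: 0.0866
grasp_force: 0.0
time_s: 3.22
tool_pos: [0.5681, -0.1457, 0.3634]
tool_rot: [180.0, -0.1, 50.7]
force: [0.3, -0.7, -0.0]
grip_width: 0.087
grasp_force: 0.0
time_s: 3.63
tool_pos: [0.5671, -0.1509, 0.3626]
tool_rot: [180.0, 0.0, 85.3]
force: [0.1, -0.3, -0.5]
grip_width: 0.0871
grasp_force: 0.0
[ 0.56708732 -0.1508693   0.36257105] [ 41.94388515  11.68743609 -35.54565188  77.64394254   6.78117368
  92.77938288   2.58903194]
leaf_handle [([0.5636, -0.1507, 0.2416], 0.83)]
leaf_hole [([0.5882, -0.154, 0.1826], 0.58)]
rail_hole [([0.4867, -0.1451, 0.0535], 0.96), ([0.5884, -0.1553, 0.1798], 0.35)]
leaf_hinge []
(array([ -0. ,  -0. , 138.6]), array([ 0.  ,  0.01, -0.54]))
```

View pics/w2.png

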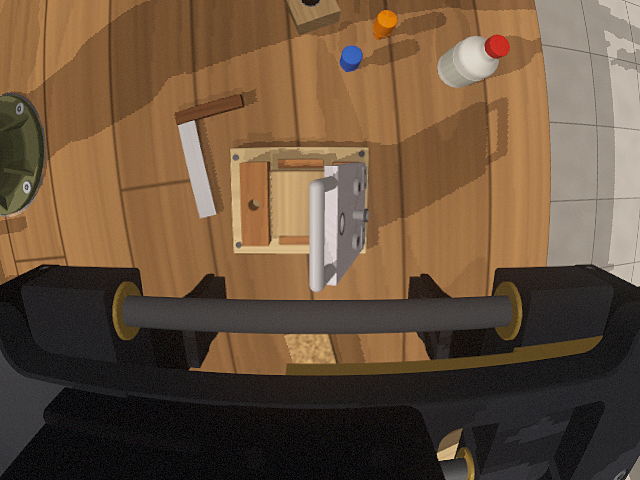

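The wrist view shows the bar at (317,235), centred between the fingers at columns 205 and 430, and the rail hole at (253,205). Next I lower onto the bar and grip it lightly.

```bash
python3 -m creep '[{"wx":0,"wy":0,"wz":0,"tx":0,"ty":0,"tz":40,"gripper":1},{"wx":0,"wy":0,"wz":0,"tx":0,"ty":0,"tz":80,"gripper":1},{"wx":0,"wy":0,"wz":0,"tx":0,"ty":0,"tz":115,"gripper":1},{"wx":0,"wy":0,"wz":0,"tx":0,"ty":0,"tz":138,"gripper":1},{"wx":0,"wy":0,"wz":0,"tx":0,"ty":0,"tz":144,"gripper":0.3}]' 6
python3 -m creep '[{"wx":0,"wy":0,"wz":0,"tx":0,"ty":0,"tz":0,"gripper":-0.3},{"wx":0,"wy":0,"wz":0,"tx":0,"ty":0,"tz":0,"gripper":-1},{"wx":0,"wy":0,"wz":0,"tx":0,"ty":0,"tz":0,"gripper":-1},{"wx":0,"wy":0,"wz":0,"tx":0,"ty":0,"tz":0,"gripper":-1},{"wx":0,"wy":0,"wz":0,"tx":0,"ty":0,"tz":0,"gripper":-1}]' 6
```

```text
time_s: 4.3
tool_pos: [0.5643, -0.1506, 0.2138]
tool_rot: [-179.6, -0.1, 84.8]
force: [-0.0, 0.1, -0.1]
grip_width: 0.085
grasp_force: 0.0
time_s: 4.72
tool_pos: [0.568, -0.151, 0.2202]
tool_rot: [179.8, 0.0, 84.9]
force: [-0.5, 0.5, -0.3]
grip_width: 0.0549
grasp_force: 0.0
```

```bash
python3 -m creep '[{"wx":0,"wy":0,"wz":0,"tx":0,"ty":0,"tz":0,"gripper":-1},{"wx":0,"wy":0,"wz":0,"tx":0,"ty":0,"tz":0,"gripper":-1},{"wx":0,"wy":0,"wz":0,"tx":0,"ty":0,"tz":0,"gripper":-1},{"wx":0,"wy":0,"wz":0,"tx":0,"ty":0,"tz":0,"gripper":-1},{"wx":0,"wy":0,"wz":0,"tx":0,"ty":0,"tz":0,"gripper":-1}]' 6
python3 -m creep '[{"wx":0,"wy":0,"wz":0,"tx":0,"ty":0,"tz":0,"gripper":-1},{"wx":0,"wy":0,"wz":0,"tx":0,"ty":0,"tz":0,"gripper":-1},{"wx":0,"wy":0,"wz":0,"tx":0,"ty":0,"tz":0,"gripper":-1}]' 6
```

```text
time_s: 5.13
tool_pos: [0.567, -0.1509, 0.2185]
tool_rot: [-180.0, 0.0, 84.9]
force: [0.0, -0.4, -0.5]
grip_width: 0.0216
grasp_force: 0.0
time_s: 5.38
tool_pos: [0.567, -0.1509, 0.2185]
tool_rot: [-180.0, 0.0, 84.9]
force: [-0.2, -0.2, 0.8]
grip_width: 0.0115
grasp_force: 6.0
```

```bash
python3 -m creep '[{"wx":0,"wy":0,"wz":0,"tx":0,"ty":-27,"tz":10,"gripper":-1},{"wx":0,"wy":0,"wz":0,"tx":0,"ty":-52,"tz":24,"gripper":-1},{"wx":0,"wy":0,"wz":0,"tx":0,"ty":-75,"tz":42,"gripper":-1},{"wx":0,"wy":0,"wz":0,"tx":0,"ty":-94,"tz":63,"gripper":-1},{"wx":0,"wy":0,"wz":0,"tx":0,"ty":-111,"tz":87,"gripper":-1}]' 6
python3 -m creep '[{"wx":0,"wy":0,"wz":0,"tx":0,"ty":-13,"tz":26,"gripper":-1},{"wx":0,"wy":0,"wz":0,"tx":0,"ty":-21,"tz":53,"gripper":-1},{"wx":0,"wy":0,"wz":0,"tx":0,"ty":-25,"tz":72,"gripper":-1},{"wx":0,"wy":0,"wz":0,"tx":0,"ty":-26,"tz":80,"gripper":-1},{"wx":0,"wy":0,"wz":0,"tx":0,"ty":-26,"tz":83,"gripper":-1}]' 6
```

```text
time_s: 5.8
tool_pos: [0.4543, -0.1411, 0.1314]
tool_rot: [-179.9, 0.1, 84.9]
force: [0.8, -0.3, -1.3]
grip_width: 0.0115
grasp_force: 6.0
time_s: 6.22
tool_pos: [0.4264, -0.1385, 0.0465]
tool_rot: [-179.5, -0.0, 84.9]
force: [-9.7, -0.6, 1.3]
grip_width: 0.0113
grasp_force: 5.9
```

```bash
python3 -m creep '[{"wx":0,"wy":0,"wz":0,"tx":0,"ty":0,"tz":0,"gripper":-1},{"wx":0,"wy":0,"wz":0,"tx":0,"ty":0,"tz":0,"gripper":-1},{"wx":0,"wy":0,"wz":0,"tx":0,"ty":0,"tz":0,"gripper":-0.35},{"wx":0,"wy":0,"wz":0,"tx":0,"ty":0,"tz":0,"gripper":-0.35},{"wx":0,"wy":0,"wz":0,"tx":0,"ty":0,"tz":0,"gripper":-0.35}]' 6
python3 -m creep '[{"wx":0,"wy":0,"wz":0,"tx":0,"ty":0,"tz":-25,"gripper":-0.35},{"wx":0,"wy":0,"wz":0,"tx":0,"ty":0,"tz":-60,"gripper":-0.35},{"wx":0,"wy":0,"wz":0,"tx":0,"ty":0,"tz":-100,"gripper":0},{"wx":0,"wy":0,"wz":0,"tx":0,"ty":0,"tz":-135,"gripper":0.4},{"wx":0,"wy":0,"wz":0,"tx":0,"ty":0,"tz":-170,"gripper":0.4}]' 6
python3 - <<'E'
from h import *
shot('scene','s2'); shot('top','t2')
for c in ['scene','top']:
  if c=='top': optics.read_camera('top')
  else: optics.read_camera('scene')
  for q in ['leaf_handle','leaf_hole','leaf_hinge','pin']: print(c,q,[(np.round(r['point'],4).tolist(),round(r['confidence'],2)) for r in nets.place_of(q,c)][:6])
print(go([.5825,.1235,.2166],[180,0,85]))
E
```

```text
time_s: 6.63
tool_pos: [0.432, -0.139, 0.0494]
tool_rot: [179.9, 0.0, 84.9]
force: [1.3, 0.2, -0.1]
grip_width: 0.0236
grasp_force: 0.0
time_s: 7.05
tool_pos: [0.4322, -0.1386, 0.222]
tool_rot: [179.7, 0.1, 85.0]
force: [-0.1, -1.1, -1.0]
grip_width: 0.0412
grasp_force: 0.0
scene leaf_handle [([0.4248, -0.139, 0.0681], 0.87)]
scene leaf_hole [([0.4897, -0.1453, 0.0694], 0.85)]
scene leaf_hinge [([0.6146, -0.1536, 0.0543], 0.9)]
scene pin [([0.6751, 0.0814, -0.0009], 0.89), ([0.6651, 0.1497, -0.0003], 0.78), ([0.6212, 0.0268, -0.0013], 0.75), ([0.4522, 0.178, -0.0054], 0.64), ([0.6152, -0.1549, 0.0544], 0.41)]
top leaf_handle []
top leaf_hole [([0.4892, -0.1461, 0.0725], 0.55), ([0.5339, -0.145, 0.0001], 0.55), ([0.4877, -0.1431, 0.0526], 0.19)]
top leaf_hinge [([0.6201, -0.1542, 0.051], 0.89)]
top pin [([0.6697, 0.0817, -0.0035], 0.73), ([0.6616, 0.1529, 0.0026], 0.55), ([0.4549, 0.1754, -0.0011], 0.55), ([0.5804, 0.1278, 0.0054], 0.5), ([0.6241, 0.0348, -0.0008], 0.49)]
(array([274.5, 128.6,   1.2]), array([-0.07, -0.04, -0.05]))
```

View pics/s2.png

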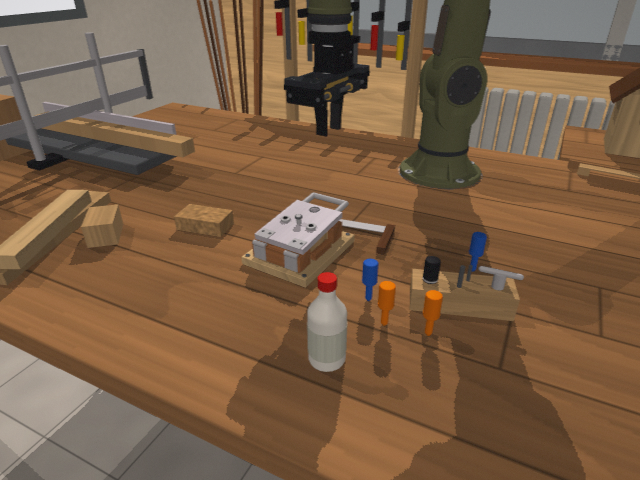

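The leaf is down over the blank (handle at (330,200) in the scene view), and the bystanders and pins haven't moved. Now I go over the black pin.

```bash
python3 -m creep '[{"wx":0,"wy":0,"wz":0,"tx":34,"ty":16,"tz":0,"gripper":0.4},{"wx":0,"wy":0,"wz":0,"tx":70,"ty":33,"tz":0,"gripper":0.4},{"wx":0,"wy":0,"wz":0,"tx":106,"ty":50,"tz":0,"gripper":0.4},{"wx":0,"wy":0,"wz":0,"tx":142,"ty":67,"tz":0,"gripper":0.4},{"wx":0,"wy":0,"wz":0,"tx":178,"ty":84,"tz":0,"gripper":0.4}]'
python3 -m creep '[{"wx":0,"wy":0,"wz":0,"tx":34,"ty":16,"tz":0,"gripper":0.4},{"wx":0,"wy":0,"wz":0,"tx":64,"ty":30,"tz":0,"gripper":0.4},{"wx":0,"wy":0,"wz":0,"tx":86,"ty":40,"tz":0,"gripper":0.4},{"wx":0,"wy":0,"wz":0,"tx":96,"ty":45,"tz":0,"gripper":0.4},{"wx":0,"wy":0,"wz":0,"tx":96,"ty":45,"tz":0,"gripper":0.4}]'
cat >> h.py <<'E'
def wproj(X,M):
    i=optics.camera_info('wrist'); f=240/np.tan(np.radians(i['fovy']/2))
    c=np.linalg.inv(M@np.array(i['tool_from_camera']))@np.append(X,1); c=c[:3]; r=np.hypot(*c[:2]); th=np.arctan2(r,c[2])
    return np.array([i['cx'],i['cy']])+f*th*c[:2]/r
def wray(u,v,M):
    i=optics.camera_info('wrist'); f=240/np.tan(np.radians(i['fovy']/2))
    p=np.array([u-i['cx'],v-i['cy']]); r=np.hypot(*p); th=r/f; d=np.append(np.sin(th)*p/r,np.cos(th))
    C=M@np.array(i['tool_from_camera']); return C[:3,3],C[:3,:3]@d
def at_z(u,v,M,z):
    o,d=wray(u,v,M); return o+d*(z-o[2])/d[2]
E
python3 - <<'E'
from h import *
M=T(); print(M[:3,3]); p,d=shot('wrist','w3')
print([(np.round(r['point'],4).tolist(),round(r['confidence'],2)) for r in nets.place_of('pin','wrist')])
u,v=wproj(np.array([.5825,.1235,.087]),M); print(u,v)
u0,v0=int(u),int(v); s=45; c=p[v0-s:v0+s,u0-s:u0+s].max(-1)<60
n,l,st,ce=cv2.connectedComponentsWithStats(c.astype(np.uint8)); 
for k in range(1,n):
    if st[k,4]>60: print(st[k],ce[k]+[u0-s,v0-s],at_z(*(ce[k]+[u0-s,v0-s]),M,.087))
E
```

```text
time_s: 8.07
tool_pos: [0.5306, 0.0325, 0.2185]
tool_rot: [180.0, 0.0, 84.9]
force: [0.8, -0.1, 0.1]
grip_width: 0.0612
grasp_force: 0.0
time_s: 8.48
tool_pos: [0.5833, 0.1258, 0.2178]
tool_rot: [-179.9, -0.1, 85.2]
force: [-1.2, -0.1, 0.2]
grip_width: 0.0609
grasp_force: 0.0
[0.58331703 0.12583493 0.21783668]
[([0.4508, 0.1765, 0.0011], 0.85), ([0.6637, 0.1501, 0.0029], 0.81), ([0.5794, 0.1274, 0.0087], 0.74), ([0.6729, 0.0816, -0.001], 0.69), ([0.6211, 0.0318, 0.0022], 0.51)]
313.62269673343536 238.18514196540204
[ 32  21  30  36 776] [314.83505155 231.86340206] [0.58392994 0.1286399  0.087     ]
```

View pics/w3.png

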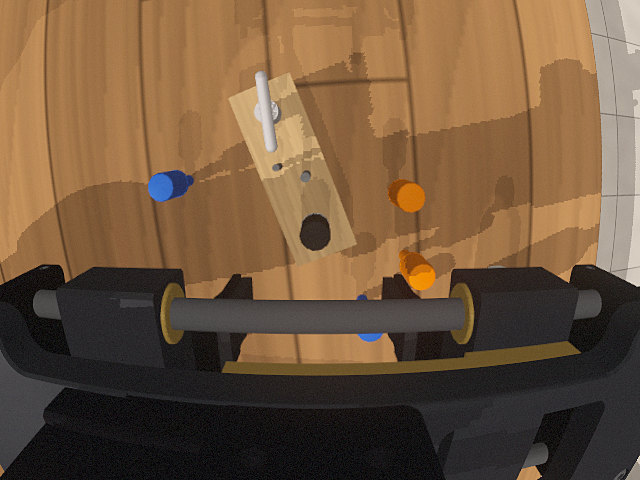

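The wrist view shows the black knob at (315,235), in line with the fingers, the T pin clear at (266,110) and the drill bits at (277,167) and (306,176). I descend and grip.

```bash
python3 -m creep '[{"wx":0,"wy":0,"wz":0,"tx":0,"ty":0,"tz":40,"gripper":0.2},{"wx":0,"wy":0,"wz":0,"tx":0,"ty":0.5,"tz":80,"gripper":0.2},{"wx":0,"wy":0,"wz":0,"tx":0,"ty":0.5,"tz":120,"gripper":0.2},{"wx":0,"wy":0,"wz":0,"tx":0,"ty":0.5,"tz":150,"gripper":0.2},{"wx":0,"wy":0,"wz":0,"tx":0,"ty":0.5,"tz":168,"gripper":0.2}]' 45
python3 -m creep '[{"wx":0,"wy":0,"wz":0,"tx":0,"ty":0,"tz":0,"gripper":0},{"wx":0,"wy":0,"wz":0,"tx":0,"ty":0,"tz":0,"gripper":-0.3},{"wx":0,"wy":0,"wz":0,"tx":0,"ty":0,"tz":0,"gripper":-0.6},{"wx":0,"wy":0,"wz":0,"tx":0,"ty":0,"tz":0,"gripper":-1},{"wx":0,"wy":0,"wz":0,"tx":0,"ty":0,"tz":0,"gripper":-1}]' 45
python3 -m creep '[{"wx":0,"wy":0,"wz":0,"tx":0,"ty":0,"tz":0,"gripper":-1},{"wx":0,"wy":0,"wz":0,"tx":0,"ty":0,"tz":0,"gripper":-1},{"wx":0,"wy":0,"wz":0,"tx":0,"ty":0,"tz":0,"gripper":-1}]' 45
```

```text
time_s: 9.0
tool_pos: [0.5811, 0.1185, 0.0466]
tool_rot: [-179.7, 0.2, 84.8]
force: [-0.6, -0.1, 0.2]
grip_width: 0.0523
grasp_force: 0.0
time_s: 9.42
tool_pos: [0.5829, 0.1221, 0.0514]
tool_rot: [-179.9, 0.1, 84.9]
force: [-7.9, -1.1, 6.6]
grip_width: 0.0265
grasp_force: 4.2
time_s: 9.67
tool_pos: [0.5824, 0.1223, 0.0514]
tool_rot: [-179.9, 0.1, 84.9]
force: [-5.0, -1.3, 5.7]
grip_width: 0.0248
grasp_force: 45.0
```

```bash
python3 -m creep '[{"wx":0,"wy":0,"wz":0,"tx":0,"ty":0,"tz":-15,"gripper":-1},{"wx":0,"wy":0,"wz":0,"tx":0,"ty":0,"tz":-35,"gripper":-1},{"wx":0,"wy":0,"wz":0,"tx":0,"ty":0,"tz":-65,"gripper":-1},{"wx":0,"wy":0,"wz":0,"tx":0,"ty":0,"tz":-100,"gripper":-1},{"wx":0,"wy":0,"wz":0,"tx":0,"ty":0,"tz":-130,"gripper":-1}]' 45
python3 -m creep '[{"wx":0,"wy":0,"wz":0,"tx":0,"ty":0,"tz":0,"gripper":-1},{"wx":0,"wy":0,"wz":0,"tx":0,"ty":0,"tz":0,"gripper":-1},{"wx":0,"wy":0,"wz":0,"tx":0,"ty":0,"tz":0,"gripper":-1}]' 45
python3 - <<'E'
from h import *
M=T(); print(M[:3,3])
p,d=shot('wrist','w4'); q,e=shot('scene','s4'); r,_=shot('top','t4')
X=M[:3,3]+[0,0,.015]
u,v=px('scene',X); print('scene',u,v); u,v=int(u),int(v)
a=cv2.resize(q[v-70:v+80,u-75:u+75],(560,560),interpolation=cv2.INTER_CUBIC)
u,v=px('top',X); print('top',u,v)
b=cv2.resize(p[230:400,220:420],(240,204)); a2=np.zeros((560,800,3),np.uint8); a2[:,:560]=a; a2[:204,560:]=b
cv2.imwrite('pics/c4.png',a2[:,:,::-1])
E
```

```text
time_s: 10.08
tool_pos: [0.5842, 0.1231, 0.1839]
tool_rot: [179.9, -0.0, 85.0]
force: [0.5, -0.3, -0.4]
grip_width: 0.0251
grasp_force: 45.0
time_s: 10.33
tool_pos: [0.5837, 0.1225, 0.1809]
tool_rot: [180.0, 0.0, 84.9]
force: [-0.1, 0.5, -1.7]
grip_width: 0.0249
grasp_force: 45.0
[0.58368676 0.1224551  0.18085488]
scene 440.1690539491043 199.50277555075428
top 214.1940710682809 261.07846051296303
```

View pics/c4.png

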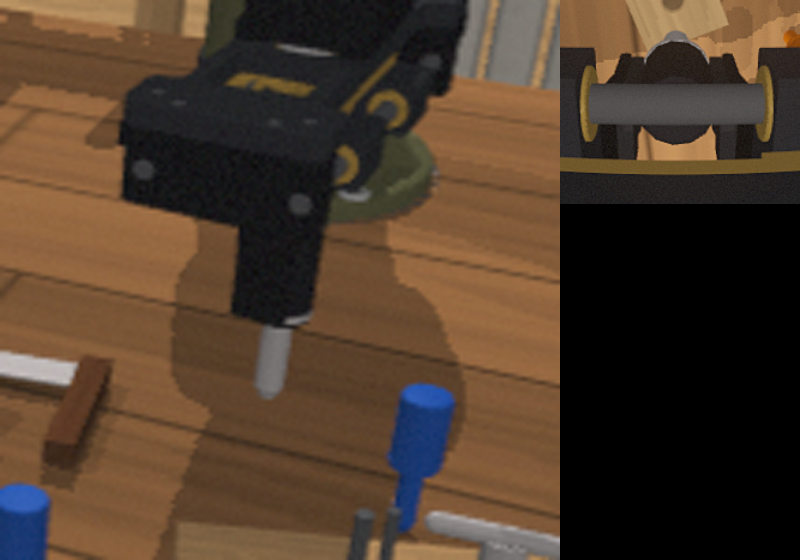

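The pin is held upright with its shank showing below the fingers: crop (275,330) to (268,395), roughly scene (439,217) to (437,235). I'll measure its axis and the leaf hole with the same cameras.

Run:
```python
from h import *
np.set_printoptions(precision=4,suppress=True)
M=T()
p=cv2.imread('pics/s4.png').astype(int); d=np.load('pics/s4.npy')
i=optics.camera_info('scene'); f=240/np.tan(np.radians(i['fovy']/2)); R=np.array(i['R']); t=np.array(i['t']); o=-R.T@t
tool=M[:3,3]; dz=(R@tool+t)[2]
V,U=np.mgrid[210:242,425:452]; D=d[210:242,425:452]; c=p[210:242,425:452]
m=(abs(D-dz)<.03)&(c.max(-1)>90)&((c.max(-1)-c.min(-1))<45)
rows=[]
for k in range(m.shape[0]):
    if m[k].sum()>=4:
        u=U[k][m[k]].mean(); dd=np.median(D[k][m[k]]); r=w('scene',u,210+k,dd); v=(r-o)/np.linalg.norm(r-o); h=v.copy(); h[2]=0; rows.append(np.r_[210+k,m[k].sum(),r+h/np.linalg.norm(h)*.006*np.linalg.norm(h)])
rows=np.array(rows); print(rows)
a=rows[2:-2]; z=a[:,4]
px_=np.polyfit(z,a[:,2],1); py_=np.polyfit(z,a[:,3],1); print('slopes',px_[0],py_[0],'mid',a[:,2:].mean(0),'minus tcp',a[:,2:].mean(0)-tool)
# hole: dark ellipse in leaf, s2/s4 scene and t4 top
for cam,name in [('scene','s4'),('top','t4')]:
    g=cv2.imread(f'pics/{name}.png',0); u,v=px(cam,np.array([.4885,-.1452,.0705])); print(cam,u,v)
    u0,v0=int(u),int(v); print(g[v0-7:v0+8,u0-9:u0+10])
```

```text
[[214.       6.       0.5874   0.1328   0.1778]
 [217.       8.       0.5847   0.124    0.1692]
 [218.       8.       0.5833   0.124    0.1667]
 [219.       8.       0.5834   0.1242   0.165 ]
 [220.       8.       0.5832   0.1244   0.1632]
 [221.       8.       0.5834   0.1247   0.1616]
 [222.       8.       0.5833   0.1249   0.1598]
 [223.       8.       0.5838   0.1252   0.1584]
 [224.       7.       0.584    0.1247   0.1566]
 [225.       8.       0.5842   0.1242   0.1548]
 [226.       8.       0.5827   0.1241   0.1522]
 [227.       8.       0.5839   0.1246   0.1511]
 [228.       8.       0.5841   0.1248   0.1495]
 [229.       8.       0.5832   0.1249   0.1472]
 [230.       7.       0.5833   0.1244   0.1453]
 [231.       7.       0.5827   0.1245   0.1432]
 [232.       7.       0.584    0.1249   0.1421]
 [233.       7.       0.5823   0.1249   0.1394]
 [234.       5.       0.5828   0.1252   0.138 ]]
slopes 0.0004961525390500602 -0.014154430963814952 mid [0.5835 0.1246 0.1545] minus tcp [ 0.0006  0.0022 -0.0248]
scene 314.0506579549946 210.35227428623114
[[190 190 192 186 171 159 122 
[... 1740 characters left out ...]
 226 170 114 132 165 181 125 183 233 235 233
  231]
 [235 234 236 235 223 129 210 129 145 142 111  90 146 157 168 233 235 235
  231]
 [235 234 236 233 205 143 202 144 145 144 140 102  93 159 129 234 235 234
  232]
 [236 235 236 234 193 128 173 145 144 144 142 118  81 133 129 235 236 235
  233]
 [235 234 236 233 193 107 149 149 146 144 142 113  94 123 148 235 235 234
  232]
 [235 235 237 236 231 146 133 152 147 143 138 105 116 130 204 235 235 234
  232]
 [235 234 237 235 234 219 148 120 136 132 128 113 142 177 233 235 235 235
  231]
 [236 236 237 235 236 236 218 162 148 133 131 141 206 223 232 235 236 235
  232]
 [235 236 237 236 236 237 237 234 220 197 199 208 237 236 233 235 235 236
  232]]
```

Run:
```python
from h import *
np.set_printoptions(precision=4,suppress=True)
def pz(cam,u,v,z):
    a,b=w(cam,u,v,.5),w(cam,u,v,1.); return a+(b-a)*(z-a[2])/(b-a)[2]
for z in (.068,.0705): print(pz('scene',313.9,209.3,z),pz('top',352.4,309.8,z))
d=np.load('pics/s2.npy'); 
for u,v in [(300,214),(325,222),(300,225)]: print(w('scene',u,v,d[v,u]))
H=np.array([.488,-.145]); M=T(); off=np.array([.0006,.0025])
print(go([*(H-off),.18],[180,0,85]))
```

```text
[ 0.4803 -0.1499  0.068 ] [ 0.4867 -0.1451  0.068 ]
[ 0.4845 -0.1476  0.0705] [ 0.4867 -0.145   0.0705]
[ 0.5379 -0.1503  0.0845]
[ 0.5231 -0.1032  0.0709]
[ 0.551  -0.1436  0.0682]
(array([-277.2,  -71.4,   -0.4]), array([-0.13,  0.04, -0.06]))
```

```bash
python3 -m creep '[{"wx":0,"wy":0,"wz":0,"tx":-20,"ty":-5,"tz":0,"gripper":-1},{"wx":0,"wy":0,"wz":0,"tx":-55,"ty":-14,"tz":0,"gripper":-1},{"wx":0,"wy":0,"wz":0,"tx":-92,"ty":-24,"tz":0,"gripper":-1},{"wx":0,"wy":0,"wz":0,"tx":-130,"ty":-34,"tz":0,"gripper":-1},{"wx":0,"wy":0,"wz":0,"tx":-168,"ty":-44,"tz":0,"gripper":-1}]'
python3 -m creep '[{"wx":0,"wy":0,"wz":0,"tx":-38,"ty":-10,"tz":0,"gripper":-1},{"wx":0,"wy":0,"wz":0,"tx":-70,"ty":-19,"tz":0,"gripper":-1},{"wx":0,"wy":0,"wz":0,"tx":-95,"ty":-25,"tz":10,"gripper":-1},{"wx":0,"wy":0,"wz":0,"tx":-106,"ty":-28,"tz":20,"gripper":-1},{"wx":0,"wy":0,"wz":0,"tx":-109.5,"ty":-29,"tz":30,"gripper":-1}]'
python3 -m creep '[{"wx":0,"wy":0,"wz":0,"tx":0,"ty":0,"tz":0,"gripper":-1},{"wx":0,"wy":0,"wz":0,"tx":0,"ty":0,"tz":0,"gripper":-1},{"wx":0,"wy":0,"wz":0,"tx":0,"ty":0,"tz":0,"gripper":-1},{"wx":0,"wy":0,"wz":0,"tx":0,"ty":0,"tz":0,"gripper":-1}]'
python3 - <<'E'
from h import *
np.set_printoptions(precision=4,suppress=True)
M=T(); tool=M[:3,3]; print(tool)
q,d=shot('scene','s5'); r,_=shot('wrist','w5')
i=optics.camera_info('scene'); R=np.array(i['R']); t=np.array(i['t']); dz=(R@tool+t)[2]
u,v=map(int,px('scene',tool-[0,0,.025])); print(u,v)
D=d[v-18:v+22,u-15:u+15]; c=q[v-18:v+22,u-15:u+15].astype(int); m=(abs(D-dz)<.025)&(c.max(-1)>90)&((c.max(-1)-c.min(-1))<45)
for k in range(0,40,2):
    if m[k].sum()>=4:
        x=np.where(m[k])[0]; print(v-18+k,u-15+x.mean(),len(x))
a=cv2.resize(q[v-50:v+50,u-60:u+60],(720,600),interpolation=cv2.INTER_CUBIC); cv2.imwrite('pics/c5.png',a[:,:,::-1])
print('leaf hole nets',[(np.round(r['point'],4).tolist(),round(r['confidence'],2)) for r in nets.place_of('leaf_hole','scene')][:2], 'crop origin',u-60,v-50)
E
```

```text
time_s: 10.9
tool_pos: [0.5236, -0.042, 0.1794]
tool_rot: [-179.9, -0.0, 85.0]
force: [0.9, -0.3, -1.1]
grip_width: 0.0247
grasp_force: 45.0
time_s: 11.32
tool_pos: [0.4851, -0.1496, 0.149]
tool_rot: [-179.9, 0.0, 84.7]
force: [0.3, 0.2, -1.1]
grip_width: 0.0253
grasp_force: 45.0
time_s: 11.65
tool_pos: [0.4876, -0.1454, 0.151]
tool_rot: [179.9, -0.0, 85.1]
force: [0.3, -0.2, -0.7]
grip_width: 0.0251
grasp_force: 45.0
[ 0.4876 -0.1454  0.151 ]
313 185
181 314.5 6
183 314.5 6
185 314.5 6
187 314.5 6
189 314.5 6
191 314.5 6
193 314.5 6
leaf hole nets [([0.488, -0.1431, 0.0706], 0.82), ([0.781, 0.026, 0.001], 0.38)] crop origin 253 135
```

View pics/c5.png

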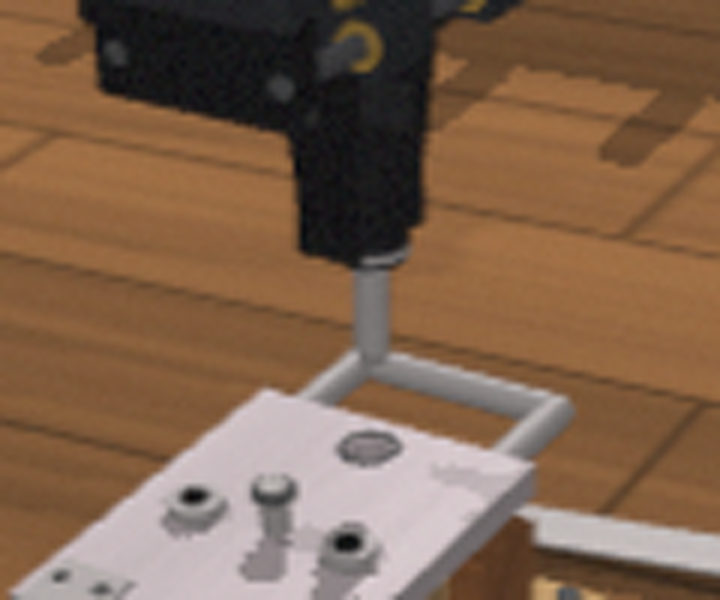

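The crop shows the leaf hole at (369,447) right below the pin tip at (372,360), so it is aligned sideways; the depth direction needs about -2 mm. I descend with a force check.

```bash
python3 -m creep '[{"wx":0,"wy":0,"wz":0,"tx":-1.2,"ty":-1.7,"tz":10,"gripper":-1},{"wx":0,"wy":0,"wz":0,"tx":-1.2,"ty":-1.7,"tz":20,"gripper":-1},{"wx":0,"wy":0,"wz":0,"tx":-1.2,"ty":-1.7,"tz":28,"gripper":-1},{"wx":0,"wy":0,"wz":0,"tx":-1.2,"ty":-1.7,"tz":31,"gripper":-1},{"wx":0,"wy":0,"wz":0,"tx":-1.2,"ty":-1.7,"tz":31,"gripper":-1}]'
python3 -m creep '[{"wx":0,"wy":0,"wz":0,"tx":0,"ty":0,"tz":3,"gripper":-1},{"wx":0,"wy":0,"wz":0,"tx":0,"ty":0,"tz":6,"gripper":-1},{"wx":0,"wy":0,"wz":0,"tx":0,"ty":0,"tz":9,"gripper":-1},{"wx":0,"wy":0,"wz":0,"tx":0,"ty":0,"tz":11,"gripper":-1},{"wx":0,"wy":0,"wz":0,"tx":0,"ty":0,"tz":11,"gripper":-1}]'
python3 -m creep '[{"wx":0,"wy":0,"wz":0,"tx":0,"ty":0,"tz":0,"gripper":-1},{"wx":0,"wy":0,"wz":0,"tx":0,"ty":0,"tz":0,"gripper":-1},{"wx":0,"wy":0,"wz":0,"tx":0,"ty":0,"tz":0,"gripper":-1}]'
python3 - <<'E'
from h import *
q,d=shot('scene','s6'); a=cv2.resize(q[140:240,253:373],(720,600),interpolation=cv2.INTER_CUBIC); cv2.imwrite('pics/c6.png',a[:,:,::-1])
o=get_obs(); print(o['tool_pos'],o['force'],o['wrist_torque'])
E
```

```text
time_s: 12.22
tool_pos: [0.4837, -0.148, 0.118]
tool_rot: [-179.9, -0.1, 84.9]
force: [-0.4, 0.5, -0.0]
grip_width: 0.0249
grasp_force: 45.0
time_s: 12.63
tool_pos: [0.4851, -0.1481, 0.1083]
tool_rot: [180.0, -0.0, 85.0]
force: [0.7, 0.2, -0.9]
grip_width: 0.0251
grasp_force: 45.0
time_s: 12.88
tool_pos: [0.4851, -0.1482, 0.1087]
tool_rot: [180.0, -0.0, 85.0]
force: [0.8, 0.4, -1.4]
grip_width: 0.0248
grasp_force: 45.0
[ 0.48505312 -0.14823202  0.10867982] [ 1.1378998   1.8637175  -1.58498319] [ 0.13564384 -0.54940756  0.04017489]
```

```bash
python3 -m creep '[{"wx":0,"wy":0,"wz":0,"tx":0,"ty":0,"tz":3,"gripper":-1},{"wx":0,"wy":0,"wz":0,"tx":0,"ty":0,"tz":6,"gripper":-1},{"wx":0,"wy":0,"wz":0,"tx":0,"ty":0,"tz":8,"gripper":-1},{"wx":0,"wy":0,"wz":0,"tx":0,"ty":0,"tz":8,"gripper":-1},{"wx":0,"wy":0,"wz":0,"tx":0,"ty":0,"tz":8,"gripper":-1}]'
```

```text
time_s: 13.35
tool_pos: [0.485, -0.1482, 0.1003]
tool_rot: [180.0, -0.0, 84.9]
force: [3.9, 0.3, -1.6]
grip_width: 0.0251
grasp_force: 45.0
```

View pics/c6.png

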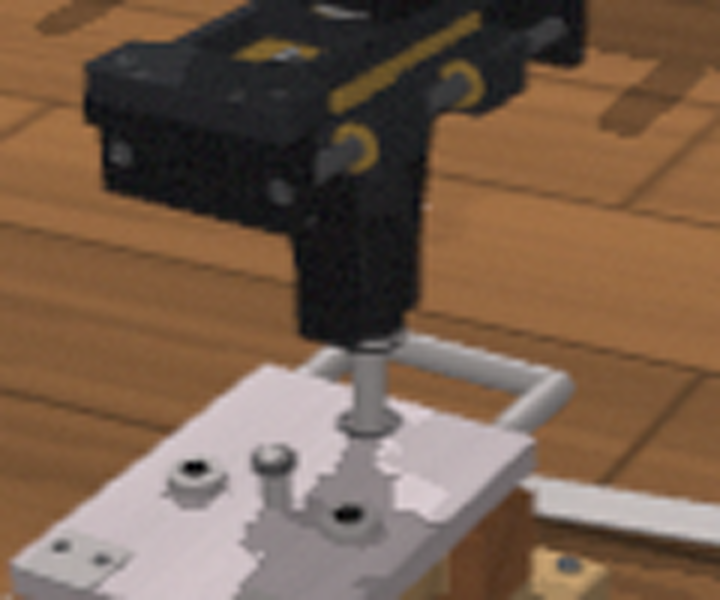

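The crop shows the shank entering the leaf hole at (368,420). I shift +1 mm in x to relieve the side force and go on down.

```bash
python3 -m creep '[{"wx":0,"wy":0,"wz":0,"tx":0,"ty":1,"tz":3,"gripper":-1},{"wx":0,"wy":0,"wz":0,"tx":0,"ty":1,"tz":6,"gripper":-1},{"wx":0,"wy":0,"wz":0,"tx":0,"ty":1,"tz":9,"gripper":-1},{"wx":0,"wy":0,"wz":0,"tx":0,"ty":1,"tz":12,"gripper":-1},{"wx":0,"wy":0,"wz":0,"tx":0,"ty":1,"tz":12,"gripper":-1}]'
```

```text
time_s: 13.77
tool_pos: [0.4852, -0.1483, 0.0877]
tool_rot: [-179.9, -0.0, 84.9]
force: [0.3, 0.8, -1.9]
grip_width: 0.0249
grasp_force: 45.0
```

```bash
python3 -m creep '[{"wx":0,"wy":0,"wz":0,"tx":0,"ty":0,"tz":3,"gripper":-1},{"wx":0,"wy":0,"wz":0,"tx":0,"ty":0,"tz":6,"gripper":-1},{"wx":0,"wy":0,"wz":0,"tx":0,"ty":0,"tz":9,"gripper":-1},{"wx":0,"wy":0,"wz":0,"tx":0,"ty":0,"tz":12,"gripper":-1},{"wx":0,"wy":0,"wz":0,"tx":0,"ty":0,"tz":12,"gripper":-1}]'
python3 -m creep '[{"wx":0,"wy":0,"wz":0,"tx":0,"ty":0,"tz":1,"gripper":-1},{"wx":0,"wy":0,"wz":0,"tx":0,"ty":0,"tz":2,"gripper":-1},{"wx":0,"wy":0,"wz":0,"tx":0,"ty":0,"tz":3,"gripper":-1},{"wx":0,"wy":0,"wz":0,"tx":0,"ty":0,"tz":3,"gripper":-1},{"wx":0,"wy":0,"wz":0,"tx":0,"ty":0,"tz":3,"gripper":-1}]'
```

```text
time_s: 14.18
tool_pos: [0.4853, -0.1485, 0.0759]
tool_rot: [-179.9, 0.0, 84.9]
force: [0.3, -1.1, 0.7]
grip_width: 0.0254
grasp_force: 45.0
time_s: 14.6
tool_pos: [0.4856, -0.1485, 0.0735]
tool_rot: [-180.0, 0.0, 84.9]
force: [-0.8, -0.3, 2.1]
grip_width: 0.0247
grasp_force: 45.0
```

Contact with the leaf is starting. I press on toward the shut position (TCP z about 0.0704) and watch the force.

```bash
python3 -m creep '[{"wx":0,"wy":0,"wz":0,"tx":0,"ty":0,"tz":1,"gripper":-1},{"wx":0,"wy":0,"wz":0,"tx":0,"ty":0,"tz":2,"gripper":-1},{"wx":0,"wy":0,"wz":0,"tx":0,"ty":0,"tz":3,"gripper":-1},{"wx":0,"wy":0,"wz":0,"tx":0,"ty":0,"tz":3,"gripper":-1},{"wx":0,"wy":0,"wz":0,"tx":0,"ty":0,"tz":3,"gripper":-1}]' 60
python3 -m creep '[{"wx":0,"wy":0,"wz":0,"tx":0,"ty":0,"tz":1,"gripper":-1},{"wx":0,"wy":0,"wz":0,"tx":0,"ty":0,"tz":1.5,"gripper":-1},{"wx":0,"wy":0,"wz":0,"tx":0,"ty":0,"tz":2,"gripper":-1},{"wx":0,"wy":0,"wz":0,"tx":0,"ty":0,"tz":2,"gripper":-1},{"wx":0,"wy":0,"wz":0,"tx":0,"ty":0,"tz":2,"gripper":-1}]' 60
```

```text
time_s: 15.02
tool_pos: [0.4856, -0.1485, 0.0705]
tool_rot: [-180.0, 0.0, 84.9]
force: [-2.7, 0.8, 3.5]
grip_width: 0.0249
grasp_force: 60.0
time_s: 15.43
tool_pos: [0.4857, -0.1485, 0.0702]
tool_rot: [-179.9, 0.1, 84.9]
force: [-8.1, 1.6, 16.7]
grip_width: 0.0249
grasp_force: 60.0
```

```bash
python3 -m creep '[{"wx":0,"wy":0,"wz":0,"tx":0,"ty":-0.5,"tz":0.7,"gripper":-1},{"wx":0,"wy":0,"wz":0,"tx":0,"ty":-0.5,"tz":0.7,"gripper":-1},{"wx":0,"wy":0,"wz":0,"tx":0,"ty":-0.5,"tz":0.7,"gripper":-1},{"wx":0,"wy":0,"wz":0,"tx":0,"ty":-0.5,"tz":0.7,"gripper":-1}]' 60
python3 - <<'E'
from h import *
q,d=shot('scene','s7'); a=cv2.resize(q[140:260,243:393],(750,600),interpolation=cv2.INTER_CUBIC); cv2.imwrite('pics/c7.png',a[:,:,::-1])
for n in ['leaf_handle','blank']: print(n,[(np.round(r['point'],4).tolist(),round(r['confidence'],2)) for r in nets.place_of(n,'scene')][:2])
V,U=np.mgrid[205:232,275:340]; P=np.array([w('scene',u,v,d[v,u]) for u,v in zip(U.ravel(),V.ravel())])
P=P[(abs(P[:,2]-.066)<.006)&(abs(P[:,0]-.54)<.08)]; A=np.c_[P,np.ones(len(P))]
for _ in range(4):
    k=np.linalg.lstsq(np.c_[P[:,:2],np.ones(len(P))],P[:,2],rcond=None)[0]; e=P[:,2]-np.c_[P[:,:2],np.ones(len(P))]@k; P=P[abs(e)<2*e.std()]
print('leaf plane',k,len(P),'mean z',P.mean(0)); o=get_obs(); print(o['force'],o['tool_pos'],o['grasp_force'])
E
```

```text
time_s: 15.77
tool_pos: [0.4857, -0.1485, 0.0701]
tool_rot: [-180.0, 0.1, 84.9]
force: [-8.2, 0.9, 20.0]
grip_width: 0.0249
grasp_force: 60.0
leaf_handle [([0.4253, -0.1419, 0.0529], 0.9)]
blank []
leaf plane [0.00597935 0.00208561 0.06005694] 944 mean z [ 0.5219878  -0.14695751  0.06285705]
[-7.79203702  1.90201316 21.09459165] [ 0.48565986 -0.14854706  0.07010825] 60.04023534245789
```

View pics/c7.png

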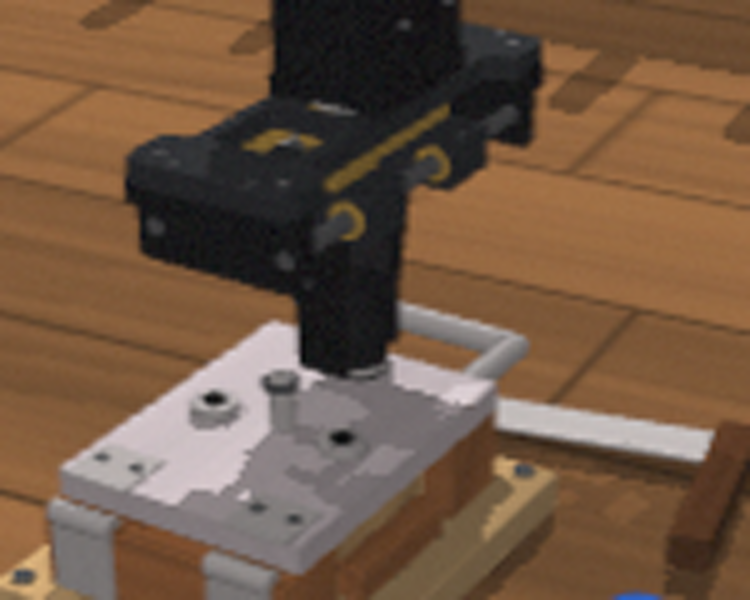

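The crop shows the leaf flat on the rails (fitted slope 0.006), the knob seated on it at (365,375) with no shank visible, and 20 N of push. I hand the job in.

```bash
python3 -c "
from cell import env; print(env.sign_off())"
```

```text
the job is handed in; nothing more can be done
None
```

The job is handed in with the leaf flat shut, the round-knob pin fully home through leaf and rail, and the gripper still pressing down with about 20 N; no verdict came back.

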